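# Square a slotted profile against the fence of a drilling jig

## Robot

A 7-joint arm with a two-finger parallel gripper is mounted at the origin on the work surface. World frame = base frame: x ahead of the robot, y to its left, z up, the work surface at z = 0. Lengths are in m, angles in rad, forces in N, time in s.
With the tool pointing down it reaches from about 0.4 to 0.875 m from the base axis. Payload 19.3 kg.
Tool frame: the origin (TCP) lies at the very end of the fingers, on their centre line; the grasp point (between the pads) lies bot.grasp_offset behind it (bot.grasp_offset is the distance from the TCP to the grasp point, in m); z points along the fingers, y is the direction in which the jaws open and shut (so a half turn about z gives the same grasp; the last joint's range is limited). The gripper opens to 85 mm and grips with 20 to 120 N. Pads are 22 mm wide; open, the fingers measure 114 mm over their backs; the gripper's body (76 mm by 85 mm) begins 54 mm behind the grasp point. The pads swing forward as they close: fully open they stand 13 mm farther back than shut.
Start: joints at [-1.201, 0.521, -0.036, 1.599, 0.021, 1.021, -0.113], TCP at [0.266, 0.566, 0.231] pointing down, gripper open.
Joint ranges: [-2.91, 2.91], [-0.3, 2.13], [-1.5, 1.42], [0.17, 2.43], [-1.26, 4.41], [0.16, 1.93], [-2.52, 2.52]. Speed limits (rad/s): [1.89, 1.89, 2.39, 2.39, 3.01, 3.01, 3.01].

## Interface

Orientations are given as [roll, pitch, yaw] about the fixed x, y, z axes, in that order (R = Rz(yaw) Ry(pitch) Rx(roll)).
In Python, from workcell import bot gives the robot as it stands. The module is installed in compiled form; this text tells all that it offers.
- The arm moves only by the shell command python3 -m handwheel 'ROWS' [OPENING] [FORCE]. ROWS is JSON, a list of rows, each a list of 6 numbers: the shift along the tool's x, y, z as a fraction of full scale, then the turn, a rotation vector about the tool's x, y, z as a fraction of full scale. In form: [[x, y, z, rx, ry, rz], ...]. A call has 1 to 8 rows; each row shifts and turns the commanded pose from where the row before left it, along the tool's axes as they then stand; what a row does not reach is not made up. Full scale, the value 1, is 0.025 m for a shift and 360 degrees for a turn. A row lasts 1/8 s, in which the tool goes at most 62.5 mm and 10.7 degrees, less where a joint would pass 70% of its speed; a pose out of reach is approached as far as the arm can. A call with a number of a shift or a turn outside -1 to 1 is refused whole. A call with a gripper value outside its range is refused whole. OPENING is the closure, from -1 (fully open) to 1 (shut), set as the call begins (- or left out, the last holds). The fingers move at their own pace and stop on an object; FORCE is the grip in N (left out, the last holds). Time passes only in rows, so rows that do not move let the fingers close. It gives the time, the measured TCP pose, the force and the opening at its end, in the units of the state.
- bot.observe(): the state, without advancing time (a new reading comes with each control period).
- bot.grab_frame(name): name is "scene" or "top"; returns a dict with "pixels" (384x512x3 uint8, blue, green, red), "vertical_fov" (degrees; the focal length in pixels is half the picture's height over the tangent of half this angle, whatever the lens; pixels are square), "cx", "cy" (the principal point, pixels), "R" (3x3) and "t" (3): a world point X has camera coordinates R X + t. Camera axes: x right, y down, z forward; pixel columns grow to the right and rows downward; lengths in m; the calibration is good to about 2 mm. A picture is of the moment at which its call begins. There is no depth.
- bot.job_done(): hands the job in, once; it reports no verdict.
Trained networks look in a picture, given as the dict that the camera call returned (one of the last four; its "shot" number tells which), for a name from the list of things; names that differ only in an ending like _2 or _b are one class to them, and where a whole thing is asked for, a point or a joint stands for the part that bears it (a point fixed in the world has none). Each returns a list of dicts, best first, with "score" (0 to 1); they miss things now and then, are a little off and sometimes report something else, mostly with a low value. They report only what shows in the picture. A call takes as long as a camera call. They do not tell look-alikes from the thing itself.
- bot.trace(picture, thing): "region" (384x512 bool, what is visible of it) and "point" ([column, row] in pixels, amid what is visible of it).
The state is a dict: "clock": time; "qpos": joint angles; "qd": joint speeds; "joint_efforts": joint torques, N m; "position": TCP position; "tool_rot": TCP orientation; "force": force on the tool from outside, world axes, zero at the start; "moment": the same for the moment, N m; "grip_width": finger opening in m.
Only numpy, scipy, OpenCV 4.12 (cv2) and the standard library are available. Lean on these libraries where they do the work, as an engineer would, in place of code of your own. Each camera call takes 0.05 s, during which the arm holds its last target.

## Task

Get the aluminium profile ready for drilling: push it across the plywood base and under the two spring fingers until its whole long side lies flush against the steel fence, then slide it along the fence until its left end rests against the end stop. Fence and stop have been set to size and must not be shifted: seat the profile on each with a short steady push that puts about 10 N on it, never more than 20 N. Leave the profile flush and home on both, and leave the things lying round the jig alone.

Things in the scene. Friction and masses are not known exactly. Their poses are not given: they have to be found in the camera images.
- fence: Straight steel fence of a fixed jig, 370 mm long (y), 25 thick, 24 high, on a plywood base 200 x 420 x 12 mm whose top is 12 mm above the bench and reaches 165 mm in front of the fence face, 210 mm either way in y. Origin: on the front face, half-way along, at the base's top. +x: into the fence, away from the robot; the face is x = 0. +y: along the fence to the left; z up.
- spring_a (a point): Right spring finger, a flat steel strip 16 mm wide on the fence: point where it bends lowest, 12 mm in front of the fence face, 18.5 mm above the base; its upturned lip ends 24 mm in front. The 20 mm high profile must be forced under it (lifting it 1.5 mm): roughly 5 to 8 N a finger, and it then drags on the profile by some newtons and holds it. Axes as the fence's.
- spring_b (a point): Left spring finger, the same as spring_a, 100 mm further along the fence (+y).
- bush (a point): Drill bush: mouth on top of a rigid steel arm 30 mm wide (y) that reaches from the fence 28 mm out over the base; its underside is 24 mm and the bush's mouth 38 mm above the base, so that the profile passes beneath. Axes as the fence's.
- stop: End stop: fixed steel block 36 (x) x 26 (y) x 22 mm with a knob to 32 mm, on the base against the fence near its left end. Its place along the fence changes. Origin: foot of its flat face that looks along the fence to the right (-y), at the fence's face, base's top; axes as the fence's. The profile's left end must rest on this face (y = 0), which spans x = -38 to -2 mm.
- profile: Slotted aluminium bar, 240 mm long (its y), 40 wide (its x), 20 high, about 0.2 kg, loose and flat on the jig's base. Origin: centre of its underside. Its +x side faces the fence, +y is its left end. It starts with the middle of that side 50 to 70 mm from the fence, turned by up to 0.2 rad, its left end 20 to 90 mm short of the stop.
- edge_left (a point): Point on the profile's fence-side long face at its left (+y) end, half-way up: 20 mm in x, 120 mm in y, 10 mm in z from the profile's origin. Axes as the profile's.
- edge_right (a point): The same at the profile's right (-y) end: 20 mm in x, -120 mm in y, 10 mm in z from the profile's origin.
- wipes: Bystander: carton of wipes, 115 x 115 x 100 mm, standing on the bench. Origin: centre of its underside.
- stopwatch: Bystander: round stopwatch, 60 mm across, 19 mm high, lying on the bench. Origin: centre of its underside.
- nippers: Bystander: wire nippers, 130 mm long (x), 50 mm wide, 11 mm high, lying on the bench. Origin: about the middle, on the bench.
- vial: Bystander: small white plastic jar, 28 mm across, 70 mm high, standing on the bench. Origin: centre of its underside.
Things that resemble listed ones, but are neither listed nor needed, are in the scene too. There is more than one size of the profile; the one meant has the size given above.

How it is judged:
By the outcome, as a careful person would: the job done as asked, in the order asked, and still so for the second after the job is handed in, with the robot touching nothing.
It also fails if it takes over 72 s, if anything falls off the work surface, if the arm or the gripper's body presses on something with over 40 N, if the wrist force passes 120 N, or if a joint passes its speed limit or range.

## Working session

There is one attempt and no reset: what is moved stays moved. The work goes in short steps, Python scripts to look and compute and a shell command to move; the robot and the scene stay as the last step left them, time stands still between calls to the robot, and variables do not carry over. Pictures are saved under pics/ and viewed, and the job is handed in when it is done.

```bash
mkdir -p pics; cat > h.py <<'E'
import numpy as np,cv2
from workcell import bot
def K(p):
    f=p["pixels"].shape[0]/2/np.tan(np.radians(p["vertical_fov"])/2); return f,p["cx"],p["cy"]
def proj(p,X):
    f,cx,cy=K(p);c=np.asarray(p["R"])@np.asarray(X,float)+np.asarray(p["t"]);return np.array([cx+f*c[0]/c[2],cy+f*c[1]/c[2]])
def ray(p,uv):
    f,cx,cy=K(p);R=np.asarray(p["R"]);d=R.T@np.array([(uv[0]-cx)/f,(uv[1]-cy)/f,1]);o=-R.T@np.asarray(p["t"]);return o,d/np.linalg.norm(d)
def onz(p,uv,z):
    o,d=ray(p,uv);return o+d*(z-o[2])/d[2]
def tri(pq):
    A=np.zeros((3,3));b=np.zeros(3)
    for p,uv in pq:
        o,d=ray(p,uv);M=np.eye(3)-np.outer(d,d);A+=M;b+=M@o
    return np.linalg.solve(A,b)
E
python3 - <<'E'
from h import *
import pickle
np.set_printoptions(precision=4,suppress=True)
s=bot.observe();print(s,bot.grasp_offset)
P={}
for n in("scene","top"):
    p=bot.grab_frame(n);P[n]=p;cv2.imwrite(f"pics/{n}0.png",p["pixels"]);print(n,p["vertical_fov"],p["cx"],p["cy"],-np.array(p["R"]).T@p["t"],p["shot"])
    for t in["fence","spring_a","bush","stop","profile","edge_left","edge_right","wipes","stopwatch","nippers","vial"]:
        try:print(n,t,[(round(d["score"],2),np.round(d["point"]),int(d["region"].sum())) for d in bot.trace(p,t)])
        except Exception as e:print(t,e)
pickle.dump(P,open("p0.pkl","wb"))
E
```

```text
{'clock': 0.0, 'qpos': array([-1.2012,  0.522 , -0.0363,  1.6   ,  0.0212,  1.0211, -0.1128]), 'qd': array([ 0.0013, -0.0009,  0.0005,  0.0002, -0.0015, -0.0014,  0.0017]), 'joint_efforts': array([ -0.0013, -92.71  ,   1.9795, -36.9933,   0.0178,   0.0081,
        -0.0001]), 'position': array([0.266 , 0.5652, 0.2307]), 'tool_rot': array([-3.1405,  0.0001,  2.7018]), 'force': array([-0.0535, -0.8352, -0.268 ]), 'moment': array([-0.0651,  0.0004,  0.0249]), 'grip_width': 0.08538385016347248} 0.0187
scene 46.14261032472206 258.50656713271843 193.4449258698331 [ 1.1506 -0.5634  1.1556] 1
scene fence [(0.79, array([255., 199.]), 1506)]
scene spring_a [(0.65, array([242., 191.]), 6314)]
scene bush [(0.72, array([253., 199.]), 1424)]
scene stop []
scene profile [(0.76, array([ 84., 275.]), 828), (0.7, array([218., 192.]), 1086), (0.57, array([147., 320.]), 828)]
scene edge_left [(0.94, array([ 86., 276.]), 891), (0.86, array([220., 192.]), 1178), (0.8, array([145., 320.]), 986)]
scene edge_right [(0.95, array([217., 192.]), 1125), (0.76, array([147., 316.]), 902), (0.56, array([ 87., 279.])
[... 374 characters left out ...]
ring_a [(0.67, array([253., 209.]), 4412)]
top bush [(0.86, array([252., 194.]), 575)]
top stop []
top profile [(0.78, array([270., 212.]), 669), (0.68, array([381., 227.]), 404), (0.51, array([370., 175.]), 292)]
top edge_left [(0.81, array([384., 228.]), 357), (0.8, array([272., 213.]), 576), (0.58, array([371., 177.]), 320)]
top edge_right [(0.9, array([381., 226.]), 342), (0.78, array([274., 218.]), 621), (0.55, array([363., 177.]), 263), (0.46, array([129., 213.]), 1072)]
top wipes [(0.68, array([128., 211.]), 1045)]
top stopwatch [(0.61, array([279., 156.]), 177)]
top nippers [(0.52, array([349., 222.]), 174)]
top vial [(0.54, array([272., 214.]), 607), (0.37, array([213., 151.]), 53)]
```

View pics/scene0.png

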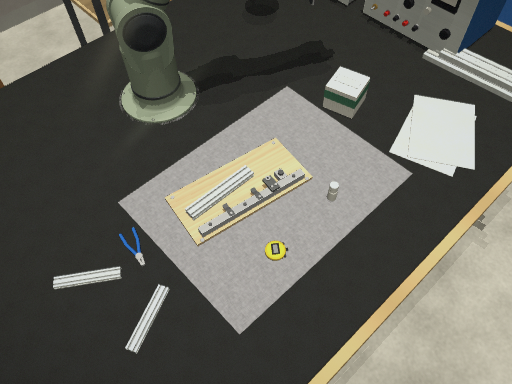

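View pics/top0.png

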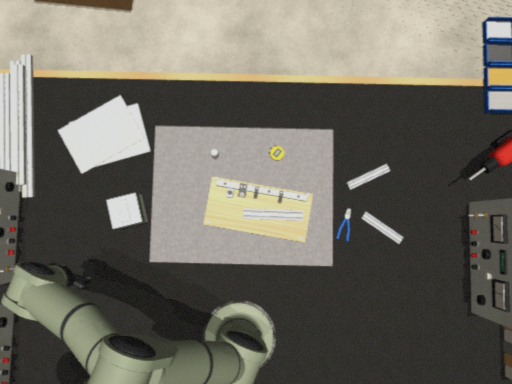

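```bash
python3 - <<'E'
import cv2
a=cv2.imread("pics/scene0.png")[120:290,160:370];cv2.imwrite("pics/sc.png",cv2.resize(a,None,fx=3.7,fy=3.5,interpolation=2))
a=cv2.imread("pics/top0.png")[140:270,185:335];cv2.imwrite("pics/tc.png",cv2.resize(a,None,fx=4.6,fy=4.6,interpolation=2))
E
```

```text
(no output)
```

View pics/sc.png

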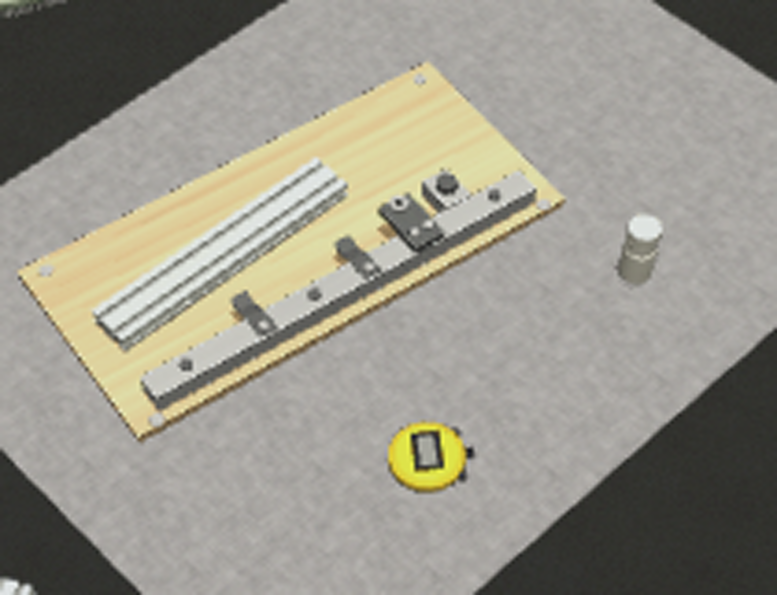

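View pics/tc.png

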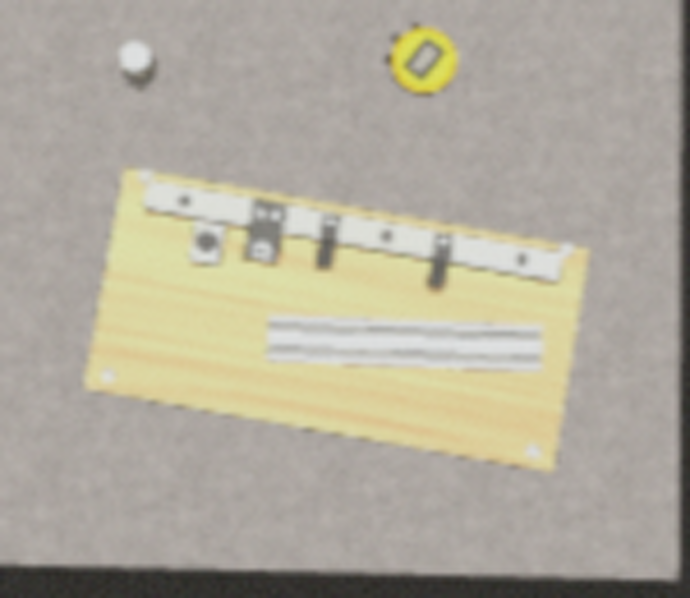

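Scene view: the real profile lies on the plywood at scene (220,192) / top (273,215). The look-alikes are loose bars on the bench at scene (86,277), (147,318) / top (382,227), (369,177), plus stock at the far left. Only the bar on the jig base matches the description. The crop shows spring a at top (281,197), spring b at (256,192), bush arm at (243,190) and stop at (230,193). Next I fit the poses by outline.

```bash
cat > fit.py <<'E'
from h import *
from scipy.optimize import least_squares
from scipy.ndimage import gaussian_filter
def corners(pose,lo,hi,z0):
    x,y,a=pose;c,s=np.cos(a),np.sin(a);o=[]
    for X in(lo[0],hi[0]):
        for Y in(lo[1],hi[1]):
            for Z in(lo[2],hi[2]): o.append([x+c*X-s*Y,y+s*X+c*Y,z0+Z])
    return np.array(o)
def soft(p,pts,shape,ss=8):
    q=np.array([proj(p,c) for c in pts]);h=cv2.convexHull(q.astype(np.float32))[:,0]
    m=np.zeros(shape,np.uint8);cv2.fillConvexPoly(m,np.round(h*16).astype(np.int32),255,lineType=cv2.LINE_AA,shift=4);return m/255.
def fit(views,pose,lo,hi,z0):
    # views: (pic, mask, ) distance of mask-contour points to hull outline
    obs=[]
    for p,m in views:
        c=max(cv2.findContours(cv2.resize(gaussian_filter(m.astype(np.float32),.7),None,fx=4,fy=4,interpolation=1).__gt__(.5).astype(np.uint8),0,1)[0],key=cv2.contourArea)
        h=cv2.convexHull(c)[:,0]
        # dense sample of hull
        H=np.vstack([np.linspace(h[i],h[(i+1)%len(h)],max(2,int(np.linalg.norm(h[i]-h[(i+1)%len(h)])/4)),endpoint=False) for i in range(len(h))])
        obs.append((p,(H+.5)/4-.5))
    def res(v):
        r=[]
        for p,H in obs:
            q=cv2.convexHull(np.array([proj(p,c) for c in corners(v,lo,hi,z0)]).astype(np.float32))
            r+=[cv2.pointPolygonTest(q,(float(a),float(b)),True) for a,b in H]
        return np.array(r)
    s=least_squares(res,pose,loss='soft_l1',f_scale=.5,x_scale=[.01,.01,.05],diff_step=1e-4)
    return s.x,np.sqrt(np.mean(res(s.x)**2))
def wood(p):
    h=cv2.cvtColor(p["pixels"],cv2.COLOR_BGR2HSV)
    return h,((h[...,0]>12)&(h[...,0]<30)&(h[...,1]>50)&(h[...,2]>120))
def basemask(p,uv):
    h,w=wood(p);n,l=cv2.connectedComponents(w.astype(np.uint8));a=np.zeros(l.shape,bool)
    k=np.argmax([((l==i)[uv[1]-60:uv[1]+60,uv[0]-75:uv[0]+75]).sum() if i else 0 for i in range(n)])
    return l==k
E
python3 - <<'E'
from fit import *
import pickle
np.set_printoptions(precision=4,suppress=True)
P=pickle.load(open("p0.pkl","rb"))
ms={}
V=[]
for n,uv in(("scene",(238,190)),("top",(259,209))):
    p=P[n];m=basemask(p,uv);print(n,m.sum(),[np.where(m)[i].min() for i in(0,1)],[np.where(m)[i].max() for i in(0,1)]);V.append((p,m))
init=[0.60,-0.04,-.1]
c=onz(P["top"],(261,190),.036);print("fence approx",c)
init=[c[0],c[1],-.13]
lo,hi=(-.165,-.21,-.012),(.035,.21,0)
for vv in(V,V[:1],V[1:]):print("fence",fit(vv,init,lo,hi,.012))
F=fit(V,init,lo,hi,.012)[0]
VV=[]
for n,uv in(("scene",(220,192)),("top",(273,215))):
    p=P[n];h,w=wood(p)
    r=min(bot.trace(p,"profile") if 0 else [],key=lambda d:0,default=None)
    px=p["pixels"].astype(int);m=(h[...,1]<60)&(h[...,2]>90)
    poly=np.array([proj(p,k) for k in corners(F,(-.13,-.2,0),(-.022,.2,0),.012)[::2]])
    z=np.zeros(m.shape,np.uint8);cv2.fillConvexPoly(z,cv2.convexHull(np.round(poly).astype(np.int32)),1)
    m&=z>0
    m=cv2.morphologyEx(m.astype(np.uint8),cv2.MORPH_CLOSE,np.ones((5,5)))
    k,l=cv2.connectedComponents(m);i=l[uv[1],uv[0]] or np.argmax([0]+[(l==j).sum() for j in range(1,k)]);mm=l==i
    print(n,mm.sum());VV.append((p,mm));ms[n]=mm
    o=p["pixels"].copy();cs=cv2.findContours(mm.astype(np.uint8),0,1)[0];cv2.drawContours(o,cs,-1,(0,0,255),1);cv2.imwrite(f"pics/m_{n}.png",cv2.resize(o[130:260,160:360],None,fx=4,fy=4))
c=onz(P["top"],(273,215),.03)
for vv in(VV,VV[:1],VV[1:]):
    r=fit(vv,[c[0],c[1],F[2]+.1],(-.02,-.12,0),(.02,.12,.02),.012);print("profile",r)
# stop: knob top at z=.044
for u in((187+0,0),):pass
E
```

```text
scene 4524 [np.int64(138), np.int64(165)] [np.int64(245), np.int64(312)]
top 3140 [np.int64(189), np.int64(204)] [np.int64(242), np.int64(312)]
fence approx [ 0.5867 -0.0759  0.036 ]
fence (array([ 0.574 , -0.0757, -0.1543]), np.float64(2.4392626064866043))
fence (array([ 0.5745, -0.0758, -0.154 ]), np.float64(0.1602983065623174))
fence (array([ 0.5721, -0.0752, -0.1548]), np.float64(3.527229863402878))
scene 1175
top 702
profile (array([ 0.4913, -0.1252, -0.011 ]), np.float64(2.7963574186137623))
profile (array([ 0.4911, -0.1255, -0.0158]), np.float64(3.6502174605646993))
profile (array([ 0.4914, -0.124 , -0.0146]), np.float64(0.8799282167018739))
```

```bash
python3 - <<'E'
from fit import *
import pickle
np.set_printoptions(precision=4,suppress=True)
P=pickle.load(open("p0.pkl","rb"))
V=[]
for n in("scene","top"):
    p=P[n];h,w=wood(p);poly=np.array([proj(p,k) for k in corners((.5745,-.0758,-.154),(-.18,-.225,0),(.05,.225,0),.012)[::2]])
    z=np.zeros(w.shape,np.uint8);cv2.fillConvexPoly(z,cv2.convexHull(np.round(poly).astype(np.int32)),1)
    w=w&(z>0);V.append((p,w))
lo,hi=(-.165,-.21,-.012),(.035,.21,0)
for vv in(V,V[:1],V[1:]):print("fence",fit(vv,[.574,-.0757,-.154],lo,hi,.012))
F=fit(V,[.574,-.0757,-.154],lo,hi,.012)[0]
# overlay model
for n,s in(("scene",(120,160,4)),("top",(140,185,4.6))):
    p=P[n];o=cv2.resize(p["pixels"],None,fx=4,fy=4,interpolation=2)
    def D(pose,lo,hi,z0,col):
        q=np.array([proj(p,c) for c in corners(pose,lo,hi,z0)]);q=np.round((q+.5)*4-.5).astype(int)
        for i in range(8):
            for b in(1,2,4):
                if not i&b:cv2.line(o,tuple(map(int,q[i])),tuple(map(int,q[i|b])),col,1)
    D(F,lo,hi,.012,(255,0,0));D(F,(0,-.185,0),(.025,.185,.024),.012,(0,0,255))
    D((.4914,-.124,-.0146),(-.02,-.12,0),(.02,.12,.02),.012,(0,0,255))
    u,v=(160,130) if n=="scene" else(195,170)
    cv2.imwrite(f"pics/o_{n}.png",o[v*4:v*4+ (125 if n=="scene" else 80)*4,u*4:u*4+640])
E
```

```text
fence (array([ 0.574 , -0.0757, -0.1543]), np.float64(2.4393025139195865))
fence (array([ 0.5745, -0.0758, -0.154 ]), np.float64(0.16029692494092282))
fence (array([ 0.5721, -0.0752, -0.1548]), np.float64(3.5278839117221557))
```

View pics/o_scene.png

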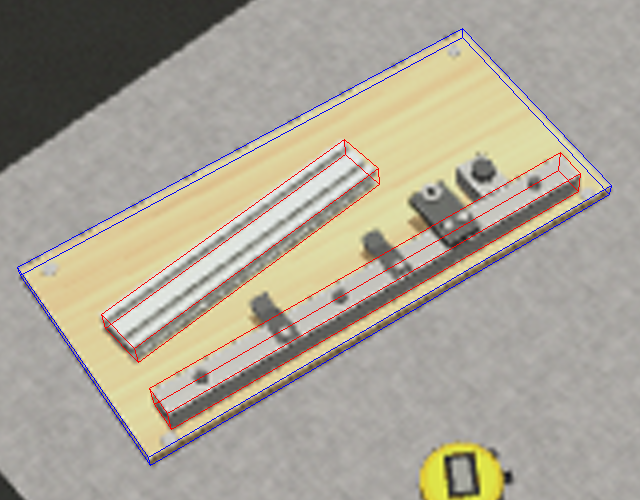

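View pics/o_top.png

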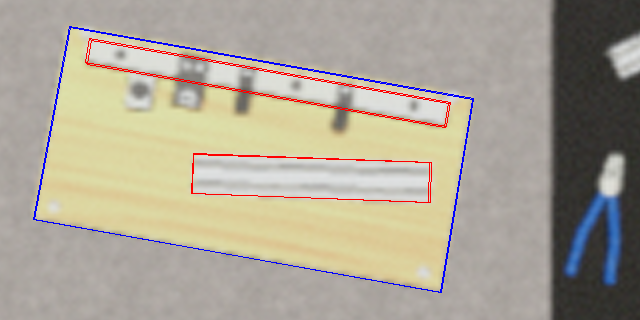

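View pics/m_scene.png

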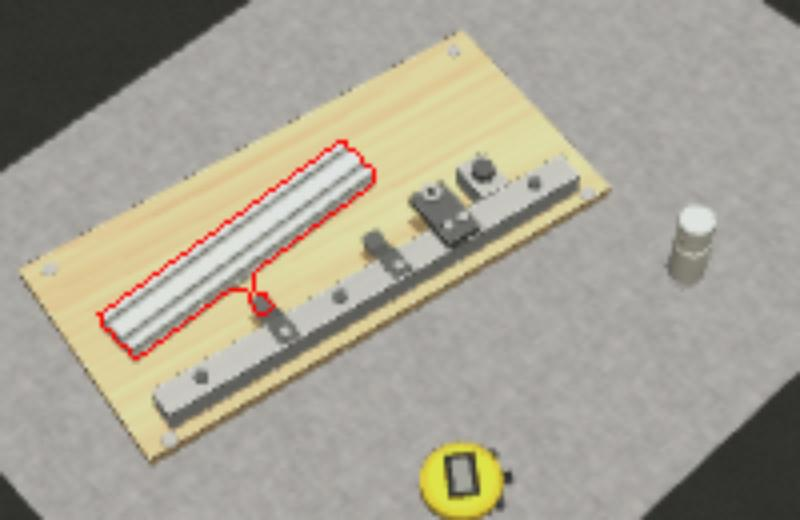

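```bash
python3 - <<'E'
from fit import *
import pickle
np.set_printoptions(precision=4,suppress=True)
P=pickle.load(open("p0.pkl","rb"))
F=np.array([.5740,-.0757,-.1542]);c,s=np.cos(F[2]),np.sin(F[2])
def tf(X):d=X[:2]-F[:2];return np.array([c*d[0]+s*d[1],-s*d[0]+c*d[1],X[2]-.012])
def S(a,b):return (P["scene"],(a/4+160-.4,b/4+130-.4))
def T(a,b):return (P["top"],(a/4+195-.4,b/4+170-.4))
for n,z,q in(("spring_a lip",.034,(S(264,303),T(340,128))),("spring_b lip",.034,(S(374,241),T(242,110))),("bush",.05,(S(431,191),T(187,98))),("knob",.044,(S(482,168),T(140,90)))):
    print(n,tf(tri(q)),*[tf(onz(*k,z)) for k in q])
pr=np.array([.4914,-.1243,.012]);print("profile",tf(pr),-.0146-F[2])
for y in(.12,-.12):
    for x in(.02,-.02):
        a=-.0146;w=pr+[np.cos(a)*x-np.sin(a)*y,np.sin(a)*x+np.cos(a)*y,0];print(x,y,w,tf(w))
E
```

```text
spring_a lip [-0.0192 -0.0787  0.0167] [-0.0153 -0.0787  0.022 ] [-0.0203 -0.0801  0.022 ]
spring_b lip [-0.019   0.021   0.0155] [-0.0147  0.0193  0.022 ] [-0.0197  0.0202  0.022 ]
bush [-0.0188  0.0757  0.0374] [-0.0187  0.0748  0.038 ] [-0.0184  0.0763  0.038 ]
knob [-0.0187  0.1239  0.0298] [-0.0177  0.1222  0.032 ] [-0.0184  0.1244  0.032 ]
profile [-0.0742 -0.0607  0.    ] 0.1396
0.02 0.12 [ 0.5131 -0.0046  0.012 ] [-0.071   0.0609  0.    ]
-0.02 0.12 [ 0.4732 -0.004   0.012 ] [-0.1107  0.0553  0.    ]
0.02 -0.12 [ 0.5096 -0.2446  0.012 ] [-0.0377 -0.1768  0.    ]
-0.02 -0.12 [ 0.4697 -0.244   0.012 ] [-0.0773 -0.1823  0.    ]
```

```bash
python3 -m handwheel '[[0,0,0,0,0,-0.0228],[0,0,0,0,0,-0.0227],[-1,-1,0,0,0,0],[-1,-1,0,0,0,0],[-1,-1,0,0,0,0],[-1,-1,0,0,0,0],[-1,-1,0,0,0,0],[-1,-1,0,0,0,0]]' -1
```

```text
clock: 2.2
position: [0.392, 0.3933, 0.2314]
tool_rot: [3.141, 0.0, 2.988]
force: [0.9, 0.0, -0.5]
grip_width: 0.0857
```

```bash
python3 -m handwheel '[[-1,-1,0,0,0,0],[-1,-1,0,0,0,0],[-1,-1,0,0,0,0],[-1,-1,0,0,0,0],[0,-1,0,0,0,0],[0,-1,0,0,0,0],[0,-1,0,0,0,0],[0,-1,0,0,0,0]]'; python3 -m handwheel '[[0,-1,0,0,0,0],[0,-1,0,0,0,0],[0,-1,0,0,0,0],[0,-1,0,0,0,0],[0,-1,0,0,0,0],[0,-1,0,0,0,0],[0,0,0,0,0,0]]'
```

```text
clock: 3.2
position: [0.459, 0.1803, 0.2314]
tool_rot: [3.141, 0.0, 2.988]
force: [0.3, 0.4, 0.0]
grip_width: 0.0854
clock: 4.08
position: [0.436, 0.0316, 0.2315]
tool_rot: [-3.141, 0.0, 2.986]
force: [0.2, 0.9, -0.6]
grip_width: 0.0851
```

```bash
cat > st.py <<'E'
from h import *
np.set_printoptions(precision=4,suppress=True)
F=np.array([.5740,-.0757,-.1542]);c,s=np.cos(F[2]),np.sin(F[2])
def tf(X):d=np.asarray(X)[:2]-F[:2];return np.array([c*d[0]+s*d[1],-s*d[0]+c*d[1],X[2]-.012])
def fv(f):return np.array([c*f[0]+s*f[1],-s*f[0]+c*f[1],f[2]])
if __name__=="__main__":
    o=bot.observe();print(o["clock"],"fence",tf(o["position"]),"F",fv(o["force"]),"M",o["moment"],"rot",o["tool_rot"],o["grip_width"])
E
python3 st.py
```

```text
4.075 fence [-0.1529  0.0848  0.2195] F [ 0.0651  0.955  -0.5658] M [ 0.0339 -0.064   0.0136] rot [-3.1414  0.0003  2.9855] 0.08506545056073245
```

```bash
python3 -m handwheel '[[-0.6,-1,0.5,0,0,0],[0,-1,1,0,0,0],[0,-1,1,0,0,0],[0,-1,1,0,0,0],[0,-0.8,1,0,0,0],[0,0,1,0,0,0],[0,0,1,0,0,0],[0,0,0.5,0,0,0]]'; python3 -m handwheel '[[0,0,0.3,0,0,0],[0,0,0,0,0,0]]';python3 st.py
```

```text
clock: 5.08
position: [0.4327, -0.0872, 0.0554]
tool_rot: [3.141, -0.001, 2.988]
force: [0.2, 0.5, 0.8]
grip_width: 0.0853
clock: 5.32
position: [0.433, -0.0876, 0.0489]
tool_rot: [3.142, -0.0, 2.988]
force: [-0.1, 0.0, 0.0]
grip_width: 0.0852
5.325 fence [-0.1375 -0.0334  0.0369] F [-0.0567  0.0099  0.0271] M [-0.0186 -0.0171 -0.0279] rot [ 3.1416 -0.      2.9879] 0.08523484935294645
```

```bash
python3 -m handwheel '[[0,0,0.8,0,0,0],[0,0,0.2,0,0,0],[0,0,0,0,0,0]]'; python3 - <<'E'
from h import *
for n,(u,v) in(("scene",(160,90)),("top",(195,150))):
    p=bot.grab_frame(n);cv2.imwrite(f"pics/a_{n}.png",cv2.resize(p["pixels"][v:v+140,u:u+190],None,fx=4,fy=4,interpolation=2))
E
python3 st.py
```

```text
clock: 5.7
position: [0.433, -0.0878, 0.0242]
tool_rot: [-3.142, 0.0, 2.988]
force: [-0.7, -1.1, -0.9]
grip_width: 0.0853
5.8 fence [-0.1373 -0.0336  0.0124] F [-0.5599 -0.97   -0.216 ] M [-0.0118 -0.0278  0.0124] rot [3.1416 0.0007 2.9875] 0.08545280590680918
```

View pics/a_scene.png

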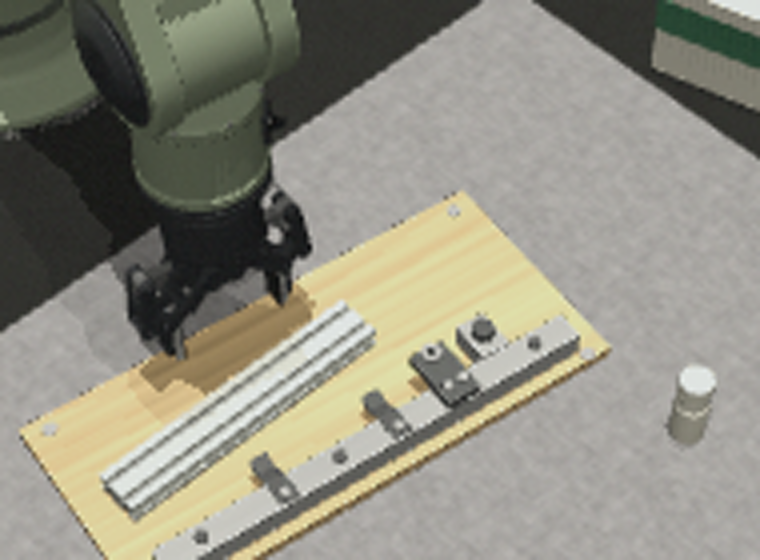

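The picture shows the open gripper straddling the area in front of the profile, with the fingertips at crop (178,355) and (283,300) clearly above the base. I lower it gently.

```bash
python3 -m handwheel '[[0,0,0.16,0,0,0],[0,0,0.16,0,0,0],[0,0,0,0,0,0]]';  python3 -m handwheel '[[0,0,0.08,0,0,0],[0,0,0,0,0,0]]'
```

```text
clock: 6.18
position: [0.4327, -0.0878, 0.0155]
tool_rot: [-3.142, -0.001, 2.988]
force: [1.3, 0.6, -0.5]
grip_width: 0.0852
clock: 6.42
position: [0.4329, -0.0878, 0.0137]
tool_rot: [-3.142, -0.0, 2.988]
force: [0.7, 0.5, -0.3]
grip_width: 0.0855
```

```bash
python3 -m handwheel '[[0,0,0.08,0,0,0],[0,0,0,0,0,0]]';  python3 -m handwheel '[[0,0,0.08,0,0,0],[0,0,0,0,0,0]]';  python3 -m handwheel '[[0,0,0.08,0,0,0],[0,0,0,0,0,0]]'
```

```text
clock: 6.68
position: [0.4328, -0.0878, 0.0117]
tool_rot: [-3.142, -0.0, 2.988]
force: [-0.6, -0.5, 0.0]
grip_width: 0.0851
clock: 6.92
position: [0.4328, -0.0878, 0.0097]
tool_rot: [-3.142, -0.0, 2.988]
force: [-0.2, 0.7, -0.2]
grip_width: 0.0855
clock: 7.18
position: [0.4328, -0.0878, 0.0077]
tool_rot: [-3.142, -0.0, 2.988]
force: [-0.8, -0.3, -0.4]
grip_width: 0.0854
```

```bash
python3 -m handwheel '[[0,0,0.08,0,0,0],[-0.3,0,0,0,0,0],[-0.3,0,0,0,0,0],[-0.15,0,0,0,0,0],[-0.1,0,0,0,0,0],[0,0,0,0,0,0]]';  python3 st.py; python3 -m handwheel '[[-0.1,0,0,0,0,0],[-0.1,0,0,0,0,0],[-0.1,0,0,0,0,0],[-0.1,0,0,0,0,0]]'; python3 st.py
```

```text
clock: 7.92
position: [0.4539, -0.0911, 0.0058]
tool_rot: [-3.142, -0.0, 2.988]
force: [0.2, 0.2, -0.9]
grip_width: 0.085
7.925 fence [-0.1163 -0.0336 -0.0062] F [ 0.2157  0.2074 -0.9064] M [0.0202 0.0175 0.02  ] rot [-3.1416 -0.      2.9876] 0.08500403231803541
clock: 8.43
position: [0.4639, -0.0926, 0.0058]
tool_rot: [-3.142, -0.0, 2.988]
force: [-0.6, 0.3, -0.3]
grip_width: 0.0856
8.425 fence [-0.1062 -0.0336 -0.0062] F [-0.6672  0.2435 -0.3466] M [0.0316 0.0945 0.0281] rot [-3.1416 -0.0001  2.9876] 0.08559462893557335
```

```bash
python3 -m handwheel '[[-0.1,0,0,0,0,0],[-0.1,0,0,0,0,0],[-0.1,0,0,0,0,0],[-0.1,0,0,0,0,0],[-0.1,0,0,0,0,0]]'; python3 st.py;  python3 - <<'E'
from h import *
for n,(u,v) in(("scene",(160,90)),("top",(195,150))):
    p=bot.grab_frame(n);cv2.imwrite(f"pics/b_{n}.png",cv2.resize(p["pixels"][v:v+140,u:u+190],None,fx=4,fy=4,interpolation=2))
E
```

```text
clock: 9.05
position: [0.4763, -0.0946, 0.0058]
tool_rot: [-3.142, -0.0, 2.988]
force: [-0.5, 0.4, -0.1]
grip_width: 0.0855
9.05 fence [-0.0936 -0.0336 -0.0062] F [-0.5391  0.3478 -0.1434] M [ 0.0239  0.0799 -0.0063] rot [-3.1416 -0.      2.9876] 0.08552464110737179
```

View pics/b_scene.png

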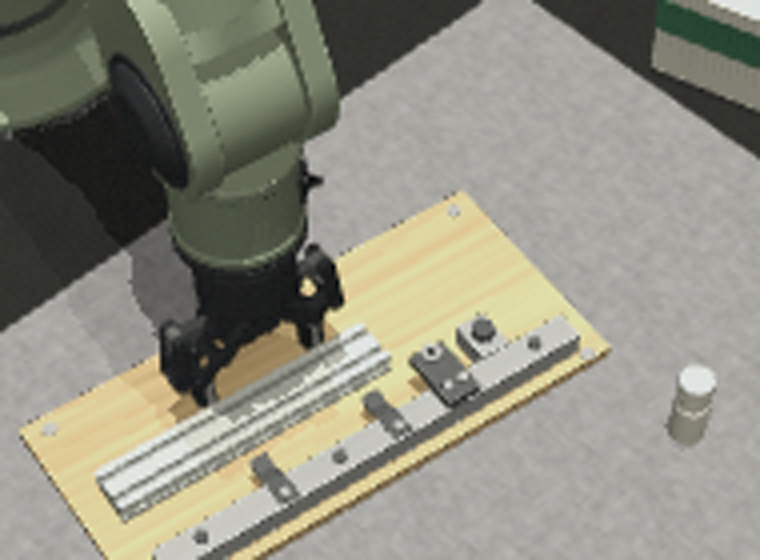

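The picture shows the left finger pushing at crop (318,340). The profile has turned nearly parallel and is still clear of the springs. I keep going.

```bash
python3 -m handwheel '[[-0.1,0,0,0,0,0],[-0.1,0,0,0,0,0],[-0.1,0,0,0,0,0],[-0.1,0,0,0,0,0],[-0.1,0,0,0,0,0]]'; python3 st.py;  python3 -m handwheel '[[-0.06,0,0,0,0,0],[-0.06,0,0,0,0,0],[-0.06,0,0,0,0,0]]'; python3 st.py;
```

```text
clock: 9.78
position: [0.4887, -0.0965, 0.0058]
tool_rot: [-3.142, 0.0, 2.988]
force: [0.0, -0.0, 0.3]
grip_width: 0.0855
9.775 fence [-0.0811 -0.0336 -0.0062] F [ 0.0333 -0.0166  0.2674] M [0.0303 0.1512 0.0003] rot [-3.1416  0.      2.9877] 0.0855002031255701
clock: 10.15
position: [0.493, -0.0971, 0.0058]
tool_rot: [-3.142, -0.0, 2.988]
force: [-0.4, 0.0, 0.5]
grip_width: 0.0851
10.15 fence [-0.0768 -0.0336 -0.0062] F [-0.4295 -0.0664  0.5126] M [ 0.0184  0.1649 -0.0265] rot [-3.1416 -0.0001  2.9876] 0.08513775768084694
```

```bash
python3 -m handwheel '[[-0.06,0,0,0,0,0],[-0.06,0,0,0,0,0]]'; python3 st.py;  python3 -m handwheel '[[-0.06,0,0,0,0,0],[-0.06,0,0,0,0,0]]'; python3 st.py;  python3 - <<'E'
from h import *
for n,(u,v) in(("scene",(160,90)),("top",(195,150))):
    p=bot.grab_frame(n);cv2.imwrite(f"pics/c_{n}.png",cv2.resize(p["pixels"][v:v+140,u:u+190],None,fx=4,fy=4,interpolation=2))
E
```

```text
clock: 10.4
position: [0.496, -0.0976, 0.0058]
tool_rot: [-3.142, -0.0, 2.988]
force: [0.1, -0.1, -0.5]
grip_width: 0.0856
10.4 fence [-0.0737 -0.0336 -0.0062] F [ 0.0645 -0.053  -0.4556] M [-0.0295  0.1853  0.0118] rot [-3.1416 -0.      2.9877] 0.08557420247754793
clock: 10.65
position: [0.499, -0.0981, 0.0058]
tool_rot: [-3.142, -0.0, 2.988]
force: [-0.7, 0.3, -0.4]
grip_width: 0.0853
10.65 fence [-0.0707 -0.0336 -0.0062] F [-0.7341  0.1828 -0.433 ] M [-0.0112  0.2177  0.0059] rot [-3.1416 -0.      2.9876] 0.08525669649918706
```

View pics/c_scene.png

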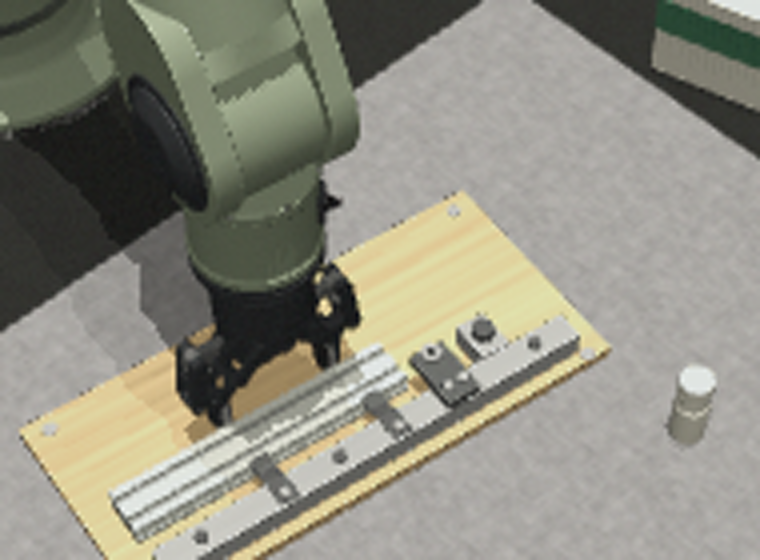

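View pics/c_top.png

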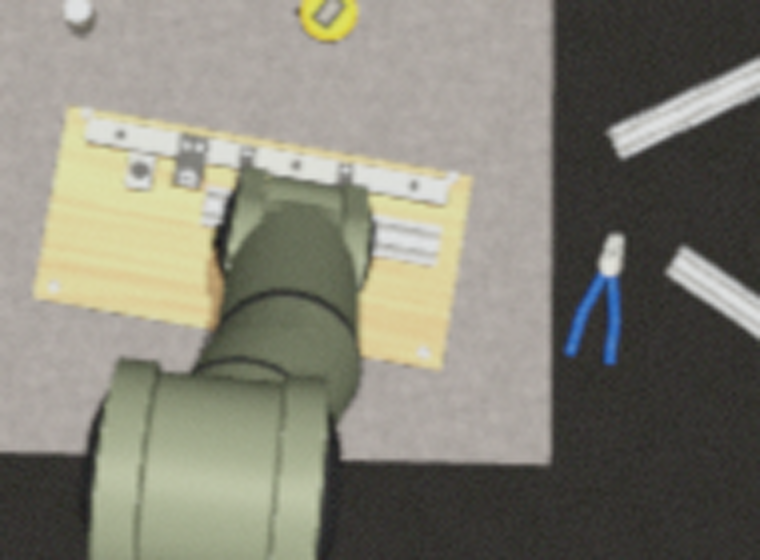

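The profile is now parallel to the fence, with its front edge just under the spring lips at crop (265,465) and (378,400). I switch to fine steps.

```bash
for i in 1 2 3; do echo; done; python3 -m handwheel '[[-0.04,0,0,0,0,0],[-0.04,0,0,0,0,0]]'; python3 st.py;  python3 -m handwheel '[[-0.04,0,0,0,0,0],[-0.04,0,0,0,0,0]]'; python3 st.py
```

```text
clock: 11.0
position: [0.5008, -0.0984, 0.0058]
tool_rot: [-3.142, -0.0, 2.988]
force: [-0.1, 0.8, 0.0]
grip_width: 0.0854
11.0 fence [-0.0688 -0.0336 -0.0062] F [-0.2128  0.7891  0.0001] M [ 0.0259  0.18   -0.0101] rot [-3.1416 -0.0001  2.9876] 0.08538147167024478
clock: 11.25
position: [0.5028, -0.0987, 0.0058]
tool_rot: [-3.142, -0.0, 2.988]
force: [-0.9, -1.0, 0.7]
grip_width: 0.0855
11.25 fence [-0.0668 -0.0336 -0.0062] F [-0.7036 -1.0869  0.7432] M [-0.0328  0.2324 -0.0284] rot [-3.1416 -0.0001  2.9876] 0.08549105365972236
```

```bash
for i in 1; do python3 -m handwheel '[[-0.04,0,0,0,0,0],[-0.04,0,0,0,0,0]]'>/dev/null; python3 st.py;  python3 -m handwheel '[[-0.04,0,0,0,0,0],[-0.04,0,0,0,0,0]]'>/dev/null; python3 st.py;  python3 -m handwheel '[[-0.04,0,0,0,0,0]]'>/dev/null; python3 st.py; done
```

```text
11.5 fence [-0.0648 -0.0336 -0.0062] F [-1.2904 -0.5606  0.2469] M [ 0.059   0.2059 -0.0595] rot [-3.1416 -0.0001  2.9876] 0.08530404453312074
11.75 fence [-0.0638 -0.0337 -0.0064] F [-9.0246 -0.0043  5.1671] M [ 0.3121  1.6615 -0.0755] rot [-3.1415 -0.0021  2.9876] 0.08561666844708288
11.875 fence [-0.0631 -0.0337 -0.0064] F [-8.3976 -0.4282  5.2615] M [ 0.2186  1.7322 -0.1233] rot [-3.1415 -0.0027  2.9876] 0.08539099373222518
```

```bash
python3 -m handwheel '[[-0.04,0,0,0,0,0]]'>/dev/null; python3 st.py;  python3 -m handwheel '[[-0.04,0,0,0,0,0]]'>/dev/null; python3 st.py
```

```text
12.0 fence [-0.0623 -0.0337 -0.0065] F [-10.0851  -0.092    5.6084] M [ 0.2837  1.9789 -0.1236] rot [-3.1415 -0.0031  2.9875] 0.08546736060753671
12.125 fence [-0.0615 -0.0337 -0.0065] F [-10.7953   0.1775   4.0754] M [ 0.2545  2.086  -0.1425] rot [-3.1415 -0.0034  2.9875] 0.08526490249374066
```

```bash
python3 -m handwheel '[[-0.04,0,0,0,0,0]]'>/dev/null; python3 st.py;  python3 -m handwheel '[[-0.04,0,0,0,0,0]]'>/dev/null; python3 st.py; python3 -m handwheel '[[-0.04,0,0,0,0,0]]'>/dev/null; python3 st.py
```

```text
12.25 fence [-0.0608 -0.0338 -0.0065] F [-12.9803  -0.385    6.9026] M [ 0.3736  2.4844 -0.1038] rot [-3.1414 -0.0039  2.9874] 0.08536721230886253
12.375 fence [-0.0601 -0.0338 -0.0066] F [-9.0985 -0.6915  3.8364] M [ 0.1993  1.7471 -0.1221] rot [-3.1414 -0.0045  2.9873] 0.08547801848388616
12.5 fence [-0.0582 -0.0337 -0.0066] F [-7.382  -0.3148 -1.0464] M [ 0.0872  1.3613 -0.0812] rot [-3.1414 -0.0029  2.9875] 0.08575879486271361
```

```bash
python3 -m handwheel '[[-0.04,0,0,0,0,0],[-0.04,0,0,0,0,0],[-0.04,0,0,0,0,0],[-0.02,0,0,0,0,0]]'>/dev/null; python3 st.py;  python3 -m handwheel '[[-0.04,0,0,0,0,0],[-0.02,0,0,0,0,0]]'>/dev/null; python3 st.py; python3 -m handwheel '[[-0.02,0,0,0,0,0]]'>/dev/null; python3 st.py
```

```text
13.0 fence [-0.0545 -0.0337 -0.0066] F [-5.649  -0.1911  0.3915] M [ 0.1397  1.2475 -0.1327] rot [-3.1414 -0.0024  2.9875] 0.08552438946788632
13.25 fence [-0.053  -0.0337 -0.0066] F [-6.7615  0.3069  0.0464] M [ 0.1358  1.276  -0.0489] rot [-3.1414 -0.0024  2.9876] 0.08521998131109396
13.375 fence [-0.0525 -0.0337 -0.0066] F [-7.1734 -0.5587 -0.1577] M [ 0.1417  1.2201 -0.1068] rot [-3.1415 -0.0024  2.9876] 0.08553052276523217
```

```bash
python3 -m handwheel '[[-0.04,0,0,0,0,0],[-0.02,0,0,0,0,0]]'>/dev/null; python3 st.py;  python3 -m handwheel '[[-0.02,0,0,0,0,0],[-0.02,0,0,0,0,0]]'>/dev/null; python3 st.py; python3 -m handwheel '[[-0.02,0,0,0,0,0],[-0.02,0,0,0,0,0]]'>/dev/null; python3 st.py
```

```text
13.625 fence [-0.0509 -0.0337 -0.0066] F [-5.9878 -0.5394 -0.5378] M [ 0.0887  1.2818 -0.0334] rot [-3.1415 -0.0024  2.9876] 0.08552734583534749
13.875 fence [-0.05   -0.0336 -0.0066] F [-6.7608 -0.1328 -0.3273] M [ 0.0613  1.267  -0.0729] rot [-3.1415 -0.0024  2.9877] 0.08544240130469094
14.125 fence [-0.049  -0.0337 -0.0066] F [-6.4598 -0.7141 -0.2245] M [ 0.0736  1.2759 -0.0884] rot [-3.1415 -0.0024  2.9875] 0.08546564156304745
```

```bash
cat > im.py <<'E'
import sys
from h import *
for n,(u,v) in(("scene",(160,130)),("top",(195,150))):
    p=bot.grab_frame(n);cv2.imwrite(f"pics/{sys.argv[1]}_{n}.png",cv2.resize(p["pixels"][v:v+115,u:u+160],None,fx=5,fy=5,interpolation=2))
E
python3 im.py d
```

```text
(no output)
```

View pics/d_scene.png

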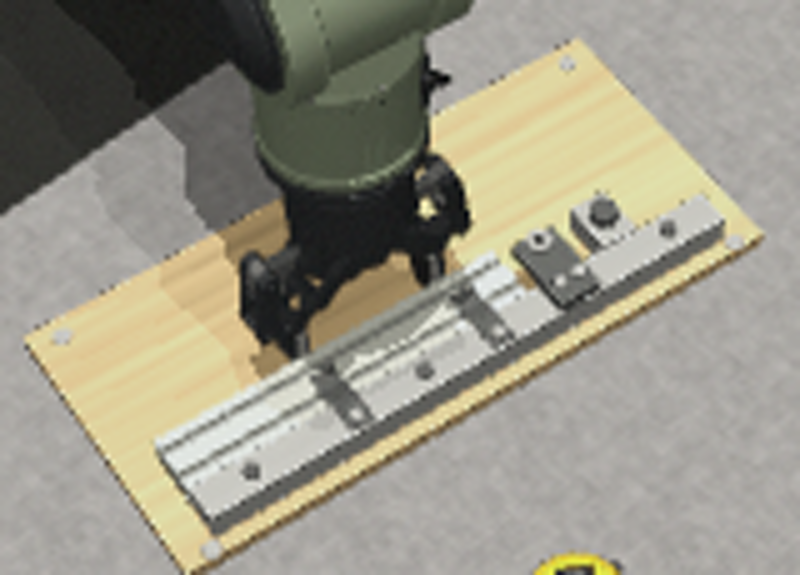

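The profile sits under both springs at crop (325,375) and (465,295) and is almost at the fence. I push on in half-millimetre steps.

```bash
python3 -m handwheel '[[-0.02,0,0,0,0,0],[-0.02,0,0,0,0,0]]'>/dev/null; python3 st.py;  python3 -m handwheel '[[-0.02,0,0,0,0,0]]'>/dev/null; python3 st.py; python3 -m handwheel '[[-0.02,0,0,0,0,0]]'>/dev/null; python3 st.py
```

```text
14.475 fence [-0.0481 -0.0337 -0.0066] F [-9.8421  0.2362  2.0585] M [0.1932 1.709  0.0472] rot [-3.1414 -0.0027  2.9877] 0.08559023277626478
14.6 fence [-0.0481 -0.0337 -0.0066] F [-11.1609  -0.5124   4.1935] M [0.2604 2.1961 0.1534] rot [-3.1414 -0.0035  2.9878] 0.08529976452161844
14.725 fence [-0.0481 -0.0337 -0.0067] F [-13.8963  -0.4983   8.0783] M [0.4753 2.7819 0.1892] rot [-3.1414 -0.0045  2.9879] 0.08516993431730327
```

```bash
python3 -m handwheel '[[-0.014,0,0,0,0,0],[0,0,0,0,0,0],[0,0,0,0,0,0]]'>/dev/null; python3 st.py;  python3 -m handwheel '[[0,0,0,0,0,0],[0,0,0,0,0,0]]'>/dev/null; python3 st.py
```

```text
15.1 fence [-0.0481 -0.0337 -0.0067] F [-15.4705  -0.0193   7.2218] M [0.5035 2.898  0.1772] rot [-3.1414 -0.0052  2.9879] 0.08567447127961163
15.35 fence [-0.0481 -0.0337 -0.0067] F [-14.4085  -0.321    6.23  ] M [0.5034 2.8578 0.2183] rot [-3.1414 -0.0052  2.9879] 0.08566423559716117
```

```bash
python3 -m handwheel '[[0.05,0,0,0,0,0],[0.1,0,0,0,0,0],[0.4,0,0,0,0,0],[0.6,0,0,0,0,0],[0,0,-1,0,0,0],[0,0,-1,0,0,0],[0,0,-0.4,0,0,0],[0,0,0,0,0,0]]' 1; python3 st.py; python3 im.py e
```

```text
clock: 16.35
position: [0.4959, -0.0975, 0.066]
tool_rot: [3.142, 0.001, 2.988]
force: [0.9, 0.2, -0.7]
grip_width: -0.0003
16.35 fence [-0.0738 -0.0335  0.054 ] F [ 0.8527  0.299  -0.6686] M [ 0.025  -0.0195  0.0546] rot [3.1415 0.0011 2.9878] -0.00029158743598337044
```

View pics/e_scene.png

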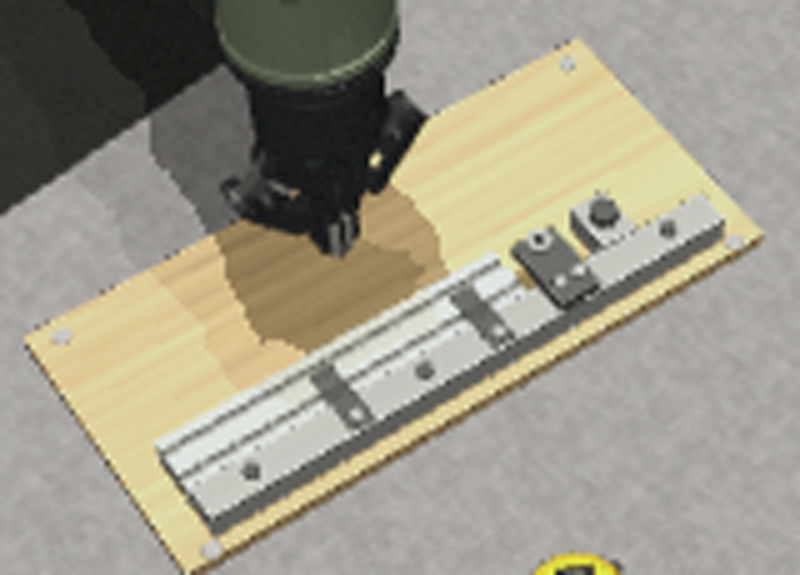

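View pics/e_top.png

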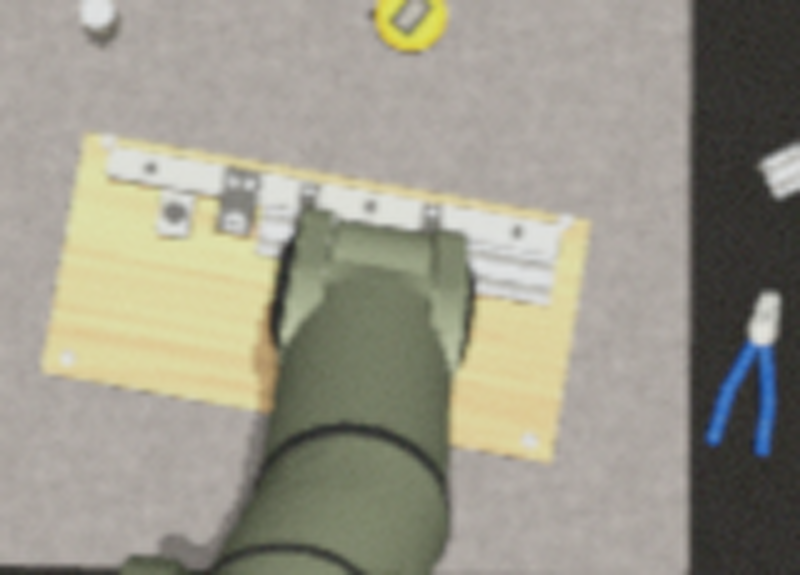

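```bash
python3 -m handwheel '[[0,-1,0,0,0,0],[0,-1,0,0,0,0],[0,-1,0,0,0,0],[0,-1,0,0,0,0],[0,-1,0,0,0,0],[0,-1,0,0,0,0],[-0.5,-1,0,0,0,0],[-0.8,-0.5,0,0,0,0]]'; python3 -m handwheel '[[-0.9,0,0,0,0,0],[0,0,0,0,0,0]]'; python3 st.py; python3 im.py f
```

```text
clock: 17.45
position: [0.498, -0.2892, 0.0647]
tool_rot: [3.142, -0.002, 2.986]
force: [0.7, 1.0, 0.3]
grip_width: 0.0001
clock: 17.7
position: [0.5218, -0.2909, 0.0645]
tool_rot: [3.141, -0.001, 2.988]
force: [-1.2, 0.9, -0.7]
grip_width: 0.0002
17.7 fence [-0.0185 -0.2207  0.0525] F [-1.3544  0.6584 -0.7029] M [-0.0153  0.0086 -0.0277] rot [ 3.1411 -0.0007  2.9883] 0.00020778713937915524
```

View pics/f_scene.png

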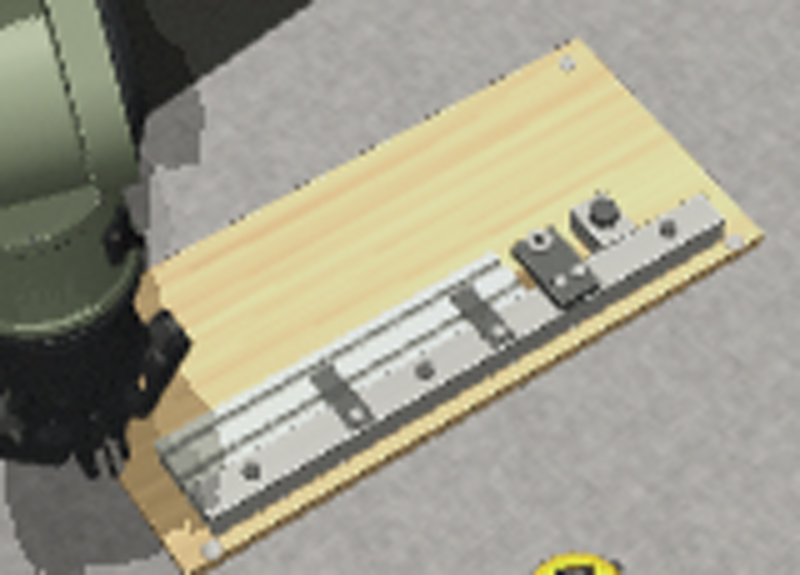

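The finger hangs off the right end at crop (105,460) and the profile is fully visible. A quick flush check with the outline, then down.

```bash
cat > chk.py <<'E'
import sys
from fit import *
from st import F
np.set_printoptions(precision=4,suppress=True)
yc=float(sys.argv[1])
c,s=np.cos(F[2]),np.sin(F[2]);x=-.02;pose=(F[0]+c*x-s*yc,F[1]+s*x+c*yc,F[2])
for n,(u,v) in(("scene",(160,130)),("top",(195,150))):
    p=bot.grab_frame(n);k=5;o=cv2.resize(p["pixels"],None,fx=k,fy=k,interpolation=2)
    for lo,hi,ps,col in(((-.02,-.12,0),(.02,.12,.02),pose,(0,0,255)),((-.038,.11,0),(-.002,.136,.022),F,(255,0,0))):
        q=np.round((np.array([proj(p,w) for w in corners(ps,lo,hi,.012)])+.5)*k-.5).astype(int)
        for i in range(8):
            for b in(1,2,4):
                if not i&b:cv2.line(o,tuple(map(int,q[i])),tuple(map(int,q[i|b])),col,1)
    cv2.imwrite(f"pics/{sys.argv[2]}_{n}.png",o[v*k:v*k+115*k,u*k:u*k+160*k])
E
python3 chk.py -0.061 g
```

```text
(no output)
```

View pics/g_scene.png

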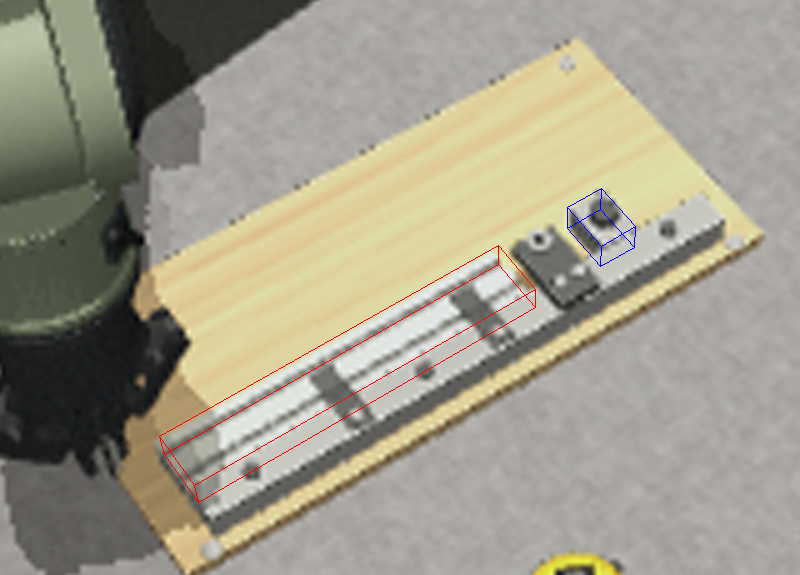

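View pics/g_top.png

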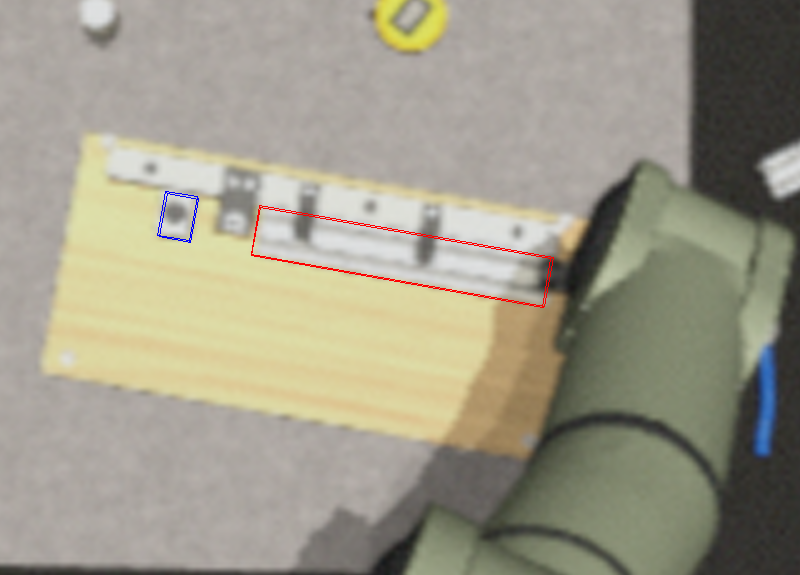

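```bash
python3 -m handwheel '[[-0.1,0,0.6,0,0,0],[0,0,0.6,0,0,0],[0,0,0.4,0,0,0],[0,0,0.16,0,0,0],[0,0,0,0,0,0]]'; python3 st.py; python3 im.py i
```

```text
clock: 18.52
position: [0.5235, -0.2916, 0.0216]
tool_rot: [3.142, -0.0, 2.988]
force: [0.5, 0.4, -1.0]
grip_width: 0.0001
18.525 fence [-0.0168 -0.2211  0.0096] F [ 0.4075  0.4477 -1.016 ] M [0.0358 0.0025 0.0186] rot [ 3.1415 -0.0004  2.9876] 6.922536235931839e-05
```

View pics/i_scene.png

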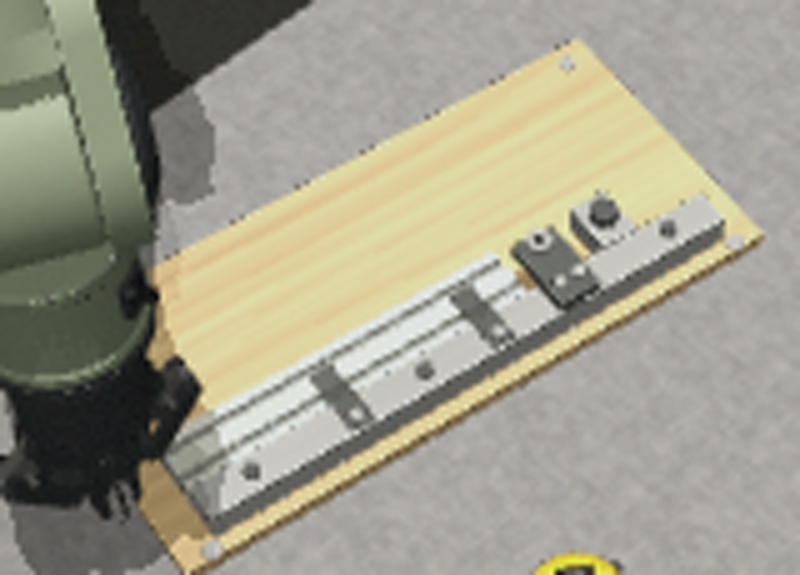

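The finger tip at crop (125,500) stands just off the profile's right end. I push along the fence.

```bash
python3 -m handwheel '[[0,0.2,0.04,0,0,0],[0,0.2,0.04,0,0,0],[0,0.2,0,0,0,0],[0,0.08,0,0,0,0]]'>/dev/null; python3 st.py; python3 -m handwheel '[[0,0.08,0,0,0,0],[0,0.08,0,0,0,0],[0,0.08,0,0,0,0]]'>/dev/null; python3 st.py; python3 -m handwheel '[[0,0.08,0,0,0,0],[0,0.08,0,0,0,0]]'>/dev/null; python3 st.py
```

```text
19.125 fence [-0.0166 -0.2035  0.0079] F [-0.1967  0.6209 -0.4695] M [-0.0308 -0.007  -0.0375] rot [3.1415 0.     2.9882] -0.00036217348963546236
19.5 fence [-0.0167 -0.1981  0.0078] F [ 0.156  -4.7739 -0.5412] M [-1.0642  0.2424 -0.0199] rot [-3.1415  0.0001  2.9875] -2.5368864981849176e-05
19.75 fence [-0.0167 -0.1949  0.0079] F [-0.3781 -5.6792 -0.6513] M [-1.1174  0.2242 -0.0202] rot [-3.1406  0.0002  2.987 ] 2.3853662598484432e-05
```

```bash
python3 -m handwheel '[[0,0.1,0,0,0,0],[0,0.1,0,0,0,0],[0,0.1,0,0,0,0],[0,0.1,0,0,0,0],[0,0.1,0,0,0,0]]'>/dev/null; python3 st.py; python3 -m handwheel '[[0,0.1,0,0,0,0],[0,0.1,0,0,0,0],[0,0.1,0,0,0,0],[0,0.1,0,0,0,0]]'>/dev/null; python3 st.py;python3 im.py j
```

```text
20.375 fence [-0.0168 -0.1824  0.0078] F [-0.6862 -5.5445 -1.6273] M [-1.1618  0.201  -0.0384] rot [-3.1406  0.0001  2.9869] -3.065673823503152e-05
20.875 fence [-0.0168 -0.1724  0.0078] F [-0.2331 -4.9722 -0.6334] M [-1.1317  0.1529 -0.0374] rot [-3.1406  0.0001  2.9869] -0.00014707203624870325
```

View pics/j_scene.png

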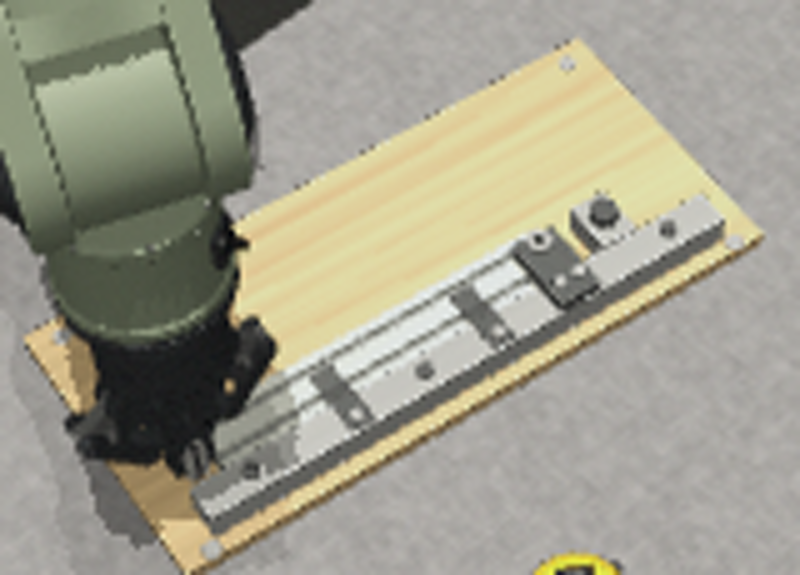

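View pics/j_top.png

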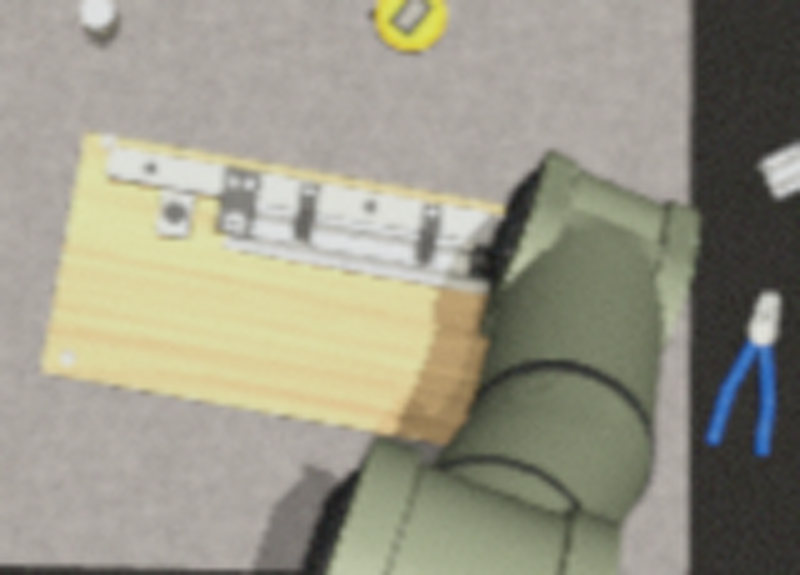

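The left end is now under the bush arm, at top crop (222,243), about 24 mm short of the stop face at (192,215).

```bash
python3 -m handwheel '[[0,0.1,0,0,0,0],[0,0.1,0,0,0,0],[0,0.1,0,0,0,0],[0,0.1,0,0,0,0]]'>/dev/null; python3 st.py; python3 -m handwheel '[[0,0.06,0,0,0,0],[0,0.04,0,0,0,0],[0,0.04,0,0,0,0]]'>/dev/null; python3 st.py; python3 -m handwheel '[[0,0.04,0,0,0,0],[0,0.04,0,0,0,0]]'>/dev/null; python3 st.py
```

```text
21.475 fence [-0.0167 -0.1622  0.0078] F [-0.5105 -5.7186  0.5805] M [-1.1511  0.1804  0.0314] rot [-3.1409  0.0001  2.987 ] -4.141072511585104e-05
21.85 fence [-0.0167 -0.1588  0.0079] F [ 0.5825 -6.4514 -0.7129] M [-1.154   0.1419  0.0003] rot [-3.1409  0.0002  2.987 ] -0.0002066446170315769
22.1 fence [-0.0167 -0.1568  0.0079] F [ 0.925  -5.0024 -0.5576] M [-1.1249  0.2158  0.023 ] rot [-3.1409  0.0001  2.9871] 7.0960146214796e-05
```

```bash
python3 -m handwheel '[[0,0.04,0,0,0,0],[0,0.03,0,0,0,0],[0,0.03,0,0,0,0]]'>/dev/null; python3 st.py; python3 -m handwheel '[[0,0.03,0,0,0,0],[0,0.03,0,0,0,0]]'>/dev/null; python3 st.py; python3 -m handwheel '[[0,0.03,0,0,0,0],[0,0.03,0,0,0,0]]'>/dev/null; python3 st.py
```

```text
22.475 fence [-0.0167 -0.1542  0.0078] F [ 0.0444 -5.7862 -1.3227] M [-1.1211  0.1803  0.0073] rot [-3.1409  0.0001  2.9871] -8.044774976248664e-05
22.725 fence [-0.0167 -0.1528  0.0079] F [ 0.3145 -5.7234 -1.1516] M [-1.1387  0.1957 -0.0105] rot [-3.1409  0.0001  2.987 ] 0.00022752799077192286
22.975 fence [-0.0168 -0.1513  0.0078] F [-0.4726 -5.229  -0.494 ] M [-1.1864  0.1861  0.0085] rot [-3.1409  0.      2.987 ] 9.074832292402737e-05
```

```bash
python3 -m handwheel '[[0,0.03,0,0,0,0],[0,0.03,0,0,0,0]]'>/dev/null; python3 st.py; python3 -m handwheel '[[0,0.02,0,0,0,0],[0,0.02,0,0,0,0]]'>/dev/null; python3 st.py; python3 -m handwheel '[[0,0.02,0,0,0,0],[0,0.02,0,0,0,0]]'>/dev/null; python3 st.py
```

```text
23.225 fence [-0.0167 -0.1497  0.0078] F [ 0.0608 -5.8959  0.3847] M [-1.1106  0.2108  0.0122] rot [-3.141   0.0001  2.987 ] -0.0003558471319428135
23.475 fence [-0.0167 -0.1487  0.0078] F [ 0.1047 -5.6391 -0.1216] M [-1.1015  0.1728 -0.0291] rot [-3.141   0.0001  2.9871] -0.00015868982682328567
23.725 fence [-0.0168 -0.1478  0.0078] F [ 0.339  -4.9597 -0.3645] M [-1.1546  0.2028  0.0079] rot [-3.1409  0.      2.987 ] 0.00032899478228694875
```

```bash
python3 -m handwheel '[[0,0.02,0,0,0,0],[0,0.02,0,0,0,0]]'>/dev/null; python3 st.py; python3 -m handwheel '[[0,0.02,0,0,0,0],[0,0.02,0,0,0,0]]'>/dev/null; python3 st.py; python3 -m handwheel '[[0,0.02,0,0,0,0],[0,0.02,0,0,0,0]]'>/dev/null; python3 st.py; python3 im.py k
```

```text
23.975 fence [-0.0168 -0.1468  0.0078] F [-0.2901 -4.6717 -0.2082] M [-1.1506  0.2047  0.0429] rot [-3.1409  0.0001  2.9871] -3.787135219948701e-05
24.225 fence [-0.0168 -0.1458  0.0078] F [ 0.2685 -5.9444 -0.2809] M [-1.1319  0.2338  0.0052] rot [-3.1409  0.      2.987 ] 0.0003302246738560687
24.475 fence [-0.0167 -0.1447  0.0078] F [-0.9019 -5.4026  0.0816] M [-1.1935  0.1804 -0.0122] rot [-3.141   0.0001  2.987 ] 0.0003009241297675
```

View pics/k_scene.png

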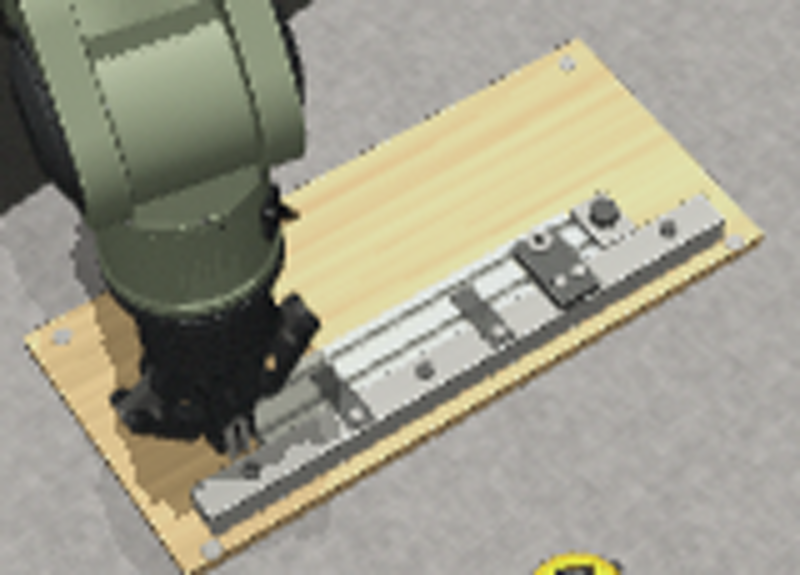

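The profile's left end at crop (585,225) is practically at the stop. I keep on in 0.5 mm steps.

```bash
python3 -m handwheel '[[0,0.02,0,0,0,0]]'>/dev/null; python3 st.py; python3 -m handwheel '[[0,0.02,0,0,0,0]]'>/dev/null; python3 st.py; python3 -m handwheel '[[0,0.02,0,0,0,0]]'>/dev/null; python3 st.py;  python3 -m handwheel '[[0,0.02,0,0,0,0]]'>/dev/null; python3 st.py
```

```text
24.7 fence [-0.0167 -0.1443  0.0078] F [ 0.1179 -5.4005 -1.052 ] M [-1.1229  0.1845 -0.0488] rot [-3.1409  0.0001  2.987 ] -0.00027485878805459364
24.825 fence [-0.0168 -0.1438  0.0078] F [ 0.5355 -5.5426 -0.8459] M [-1.1263  0.1845 -0.0177] rot [-3.1409  0.      2.987 ] 0.0001816057830997313
24.95 fence [-0.0168 -0.1433  0.0078] F [-0.3114 -4.856   0.1151] M [-1.1223  0.1789 -0.0247] rot [-3.1409  0.      2.9871] -0.00019257896473631427
25.075 fence [-0.0168 -0.1428  0.0078] F [ 0.3232 -4.5076 -0.6481] M [-1.2081  0.2305 -0.0449] rot [-3.141  0.     2.987] 0.00023849592113198875
```

```bash
python3 -m handwheel '[[0,0.02,0,0,0,0],[0,0.02,0,0,0,0]]'>/dev/null; python3 st.py; python3 -m handwheel '[[0,0.02,0,0,0,0],[0,0.02,0,0,0,0]]'>/dev/null; python3 st.py; python3 -m handwheel '[[0,0.02,0,0,0,0],[0,0.02,0,0,0,0]]'>/dev/null; python3 st.py
```

```text
25.325 fence [-0.0167 -0.1418  0.0078] F [-0.7024 -5.0353 -0.3984] M [-1.1006  0.2483  0.0296] rot [-3.141  0.     2.987] 0.00010494345675722737
25.575 fence [-0.0167 -0.1414  0.0078] F [  0.6611 -10.0366  -1.5221] M [-2.159   0.3118 -0.0111] rot [-3.1403  0.0002  2.9866] 0.00014193823574382036
25.825 fence [-0.0168 -0.1412  0.0079] F [  1.1909 -14.5884  -2.072 ] M [-3.0868  0.4159 -0.0096] rot [-3.1394  0.0004  2.986 ] -0.00015107223938967776
```

```bash
python3 -m handwheel '[[0,0.004,0,0,0,0],[0,0,0,0,0,0]]'>/dev/null; python3 st.py; python3 -m handwheel '[[0,0,0,0,0,0],[0,0,0,0,0,0]]'>/dev/null; python3 st.py
```

```text
26.075 fence [-0.0168 -0.1413  0.0079] F [  0.3934 -13.3504  -1.9764] M [-2.8837  0.3554 -0.0064] rot [-3.1393  0.0003  2.9858] -0.0001245055187173081
26.325 fence [-0.0168 -0.1413  0.0079] F [  0.3722 -14.4459  -2.4066] M [-2.9133  0.3858  0.036 ] rot [-3.1394  0.0004  2.9858] 5.65669375293075e-05
```

```bash
python3 -m handwheel '[[0,-0.04,0,0,0,0],[0,-0.1,0,0,0,0],[0,-0.4,0,0,0,0],[0,-0.6,-0.4,0,0,0],[0,-0.5,-1,0,0,0],[0,-0.5,-1,0,0,0],[0,-1,-0.5,0,0,0],[0,-1,0,0,0,0]]'; python3 -m handwheel '[[0.5,-1,0,0,0,0],[1,-0.5,0,0,0,0],[1,0,0,0,0,0],[0,0,0,0,0,0]]'; python3 st.py; python3 chk.py -0.008 l; python3 im.py m
```

```text
clock: 27.32
position: [0.5204, -0.3149, 0.0943]
tool_rot: [-3.141, 0.002, 2.987]
force: [0.0, -0.5, -0.3]
grip_width: 0.0002
clock: 27.82
position: [0.4509, -0.3415, 0.0931]
tool_rot: [-3.141, -0.0, 2.985]
force: [-0.5, -0.4, 0.4]
grip_width: 0.0002
27.825 fence [-0.0808 -0.2815  0.0811] F [-0.4189 -0.5128  0.4106] M [ 0.0185 -0.0319  0.0076] rot [-3.1412 -0.0004  2.9853] 0.00023246448884817067
```

View pics/m_scene.png

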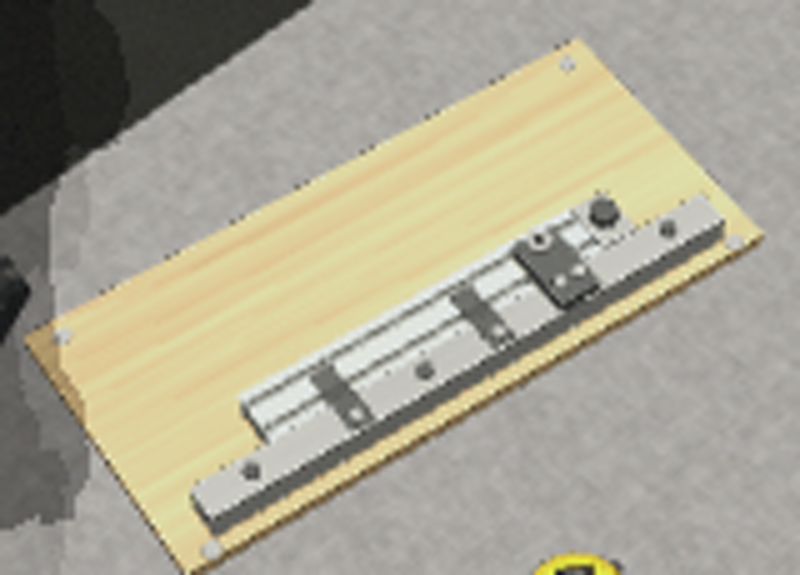

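View pics/m_top.png

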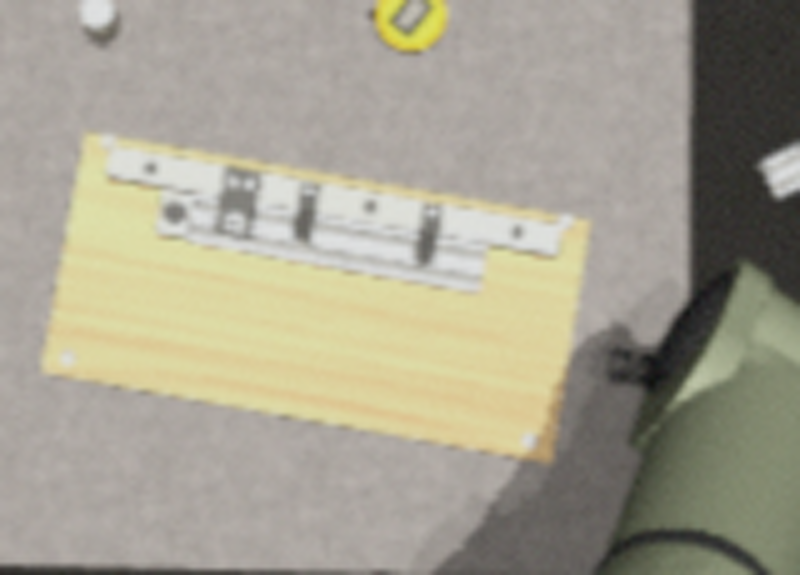

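View pics/l_scene.png

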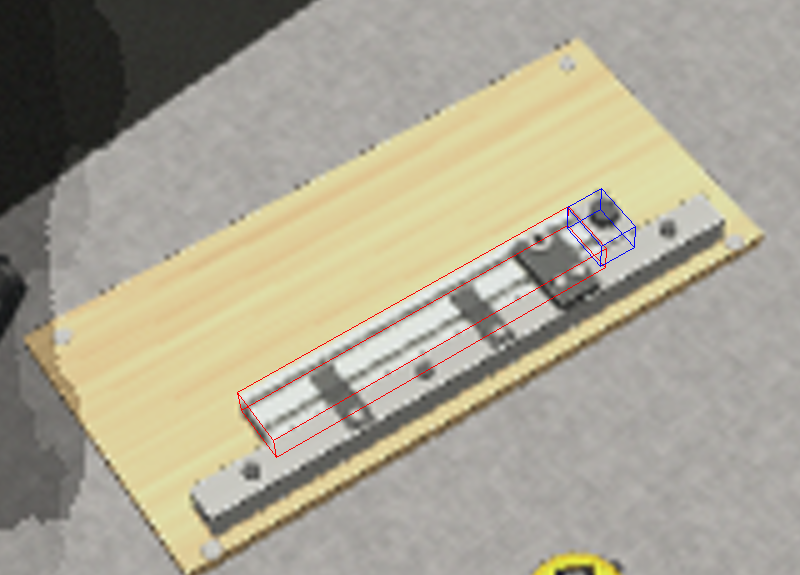

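The picture shows the profile under both springs and the bush arm, its left end at the stop (crop (583,222)). Pixels are too coarse to prove flushness, so I verify by touch. I press both open fingers on the long side again and compare with the earlier seat position (x = -0.0481).

```bash
python3 -m handwheel '[[0,1,0,0,0,0],[0,1,0,0,0,0],[0,1,0,0,0,0],[0,1,0,0,0,0],[0,1,0,0,0,0],[0,1,0,0,0,0],[0,1,0,0,0,0],[0,1,0,0,0,0]]' -1 >/dev/null; python3 -m handwheel '[[0,1,0,0,0,0],[0,1,0.5,0,0,0],[0,0,1,0,0,0],[0,0,1,0,0,0],[0,0,0.6,0,0,0],[0,0,0.2,0,0,0],[0,0,0,0,0,0]]'; python3 st.py
```

```text
clock: 29.9
position: [0.4913, -0.0932, 0.01]
tool_rot: [-3.142, 0.0, 2.988]
force: [-0.1, 0.0, 0.6]
grip_width: 0.0854
29.9 fence [-0.079 -0.03  -0.002] F [-0.0707  0.0027  0.636 ] M [ 0.017   0.0515 -0.0306] rot [-3.1416  0.0001  2.9876] 0.08543808286739608
```

```bash
python3 -m handwheel '[[-0.4,0,0.17,0,0,0],[-0.4,0,0,0,0,0],[-0.2,0,0,0,0,0],[0,0,0,0,0,0]]'>/dev/null; python3 st.py;  python3 -m handwheel '[[-0.08,0,0,0,0,0],[-0.04,0,0,0,0,0],[-0.03,0,0,0,0,0]]'>/dev/null; python3 st.py;  python3 -m handwheel '[[-0.03,0,0,0,0,0]]'>/dev/null; python3 st.py
```

```text
30.4 fence [-0.0538 -0.03   -0.0064] F [ 0.2275  0.405  -0.5515] M [-0.0704 -0.0118  0.0119] rot [-3.1416  0.0004  2.9876] 0.08501958699417334
30.775 fence [-0.0505 -0.03   -0.0064] F [-0.0855  0.9055 -0.0465] M [ 0.0161 -0.0016  0.024 ] rot [-3.1416 -0.      2.9876] 0.08535596235879436
30.9 fence [-0.0497 -0.03   -0.0064] F [ 0.1061 -0.4869  0.4255] M [ 0.0219 -0.0012  0.0124] rot [-3.1416 -0.      2.9876] 0.08541141247422594
```

```bash
python3 -m handwheel '[[-0.03,0,0,0,0,0]]'>/dev/null; python3 st.py;  python3 -m handwheel '[[-0.03,0,0,0,0,0]]'>/dev/null; python3 st.py;  python3 -m handwheel '[[-0.02,0,0,0,0,0]]'>/dev/null; python3 st.py;  python3 -m handwheel '[[-0.02,0,0,0,0,0]]'>/dev/null; python3 st.py
```

```text
31.025 fence [-0.0489 -0.03   -0.0064] F [-0.4114  0.1634  0.8792] M [ 0.0261  0.0306 -0.0266] rot [-3.1416  0.      2.9877] 0.08527091159298923
31.15 fence [-0.0482 -0.03   -0.0065] F [-0.2381  0.1274  0.593 ] M [ 0.0038 -0.0274  0.0439] rot [-3.1416 -0.0001  2.9876] 0.08541698091497488
31.275 fence [-0.0481 -0.03   -0.0065] F [-3.7812  0.4454  1.9277] M [0.2291 0.7048 0.1175] rot [-3.1415 -0.0009  2.9878] 0.08542220772892493
31.4 fence [-0.0481 -0.03   -0.0066] F [-6.4977  0.2449  4.2202] M [0.3957 1.3441 0.1901] rot [-3.1415 -0.0018  2.9879] 0.08545390674766894
```

```bash
python3 -m handwheel '[[-0.03,0,0,0,0,0],[0,0,0,0,0,0]]'>/dev/null; python3 st.py;  python3 -m handwheel '[[-0.02,0,0,0,0,0],[0,0,0,0,0,0]]'>/dev/null; python3 st.py;  python3 -m handwheel '[[0,0,0,0,0,0]]'>/dev/null; python3 st.py
```

```text
31.65 fence [-0.0481 -0.03   -0.0068] F [-9.0889  0.6052  4.3943] M [0.4933 1.7594 0.2398] rot [-3.1415 -0.0032  2.9879] 0.0853750463736042
31.9 fence [-0.0481 -0.03   -0.0068] F [-11.9198   1.1372   5.2596] M [0.6192 2.2844 0.1891] rot [-3.1415 -0.0041  2.988 ] 0.08505337445033884
32.025 fence [-0.0481 -0.03   -0.0068] F [-12.8205   0.4455   5.7758] M [0.6594 2.27   0.2551] rot [-3.1415 -0.0041  2.9879] 0.08554134130542046
```

```bash
python3 -m handwheel '[[0.04,0,0,0,0,0],[0.1,0,0,0,0,0],[0.4,0,0,0,0,0],[0.8,0,0,0,0,0],[0.5,0,-1,0,0,0],[0,0,-1,0,0,0],[0,0,-1,0,0,0],[0,0,-1,0,0,0]]'; python3 -m handwheel '[[0.8,0,-1,0,0,0],[0,0,0,0,0,0],[0,0,0,0,0,0]]'; python3 im.py n; python3 - <<'E'
from h import *
p=bot.grab_frame("scene");cv2.imwrite("pics/n_full.png",p["pixels"])
E
```

```text
clock: 33.02
position: [0.478, -0.0912, 0.1064]
tool_rot: [3.142, 0.0, 2.988]
force: [0.5, 0.1, 0.1]
grip_width: 0.0855
clock: 33.4
position: [0.4589, -0.0881, 0.1303]
tool_rot: [3.142, 0.0, 2.988]
force: [-0.1, -0.7, 0.3]
grip_width: 0.0851
```

View pics/n_scene.png

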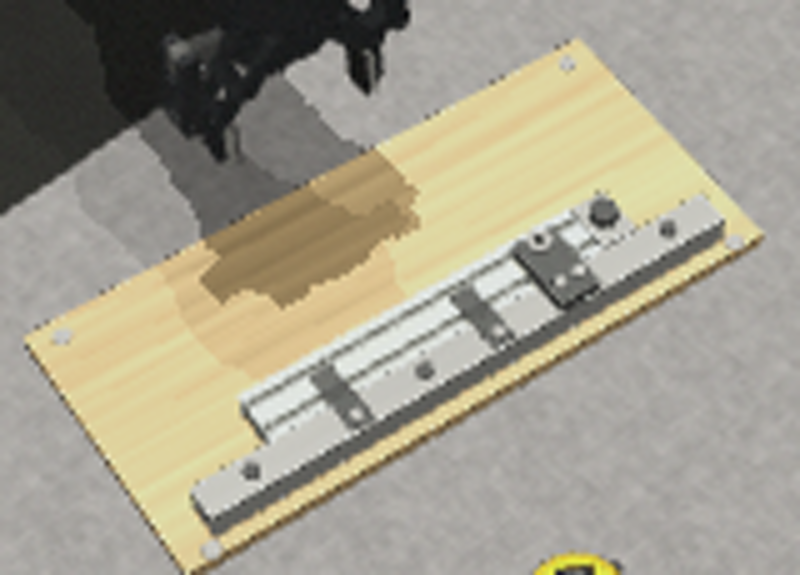

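View pics/n_full.png

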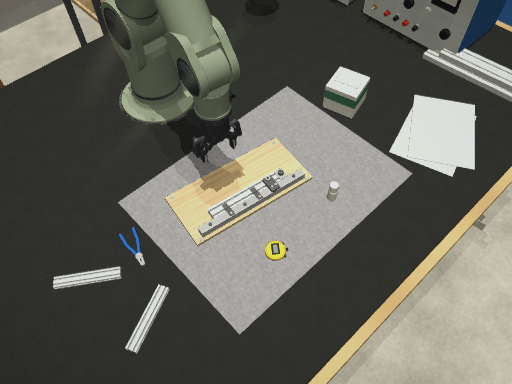

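The robot is clear of everything. The profile lies against the fence and the stop (crop (583,222)), and the bystanders are where they were. I hand the job in.

```bash
python3 -c "
from workcell import bot
print(bot.job_done())"
```

```text
the job is handed in; nothing more can be done
None
```

The profile is seated against the fence and its left end is home on the stop. I handed the job in at about 33.6 s of the 72 s allowed.

- **Fence:** I pushed the profile under both spring fingers with the two open fingers. The wrist force peaked at 13 N going under the springs. I then held about 15 N at the wrist, of which roughly 6 N was drag, so about 9 N reached the fence.
- **Stop:** I slid the profile along the fence with the shut fingers against about 5.5 N of drag. I held about 14.5 N at the wrist, so about 9 N reached the stop.
- **Fence check after the slide:** A second press on the long side, up to 13 N at the wrist, met the profile within 0.1 mm of where it first seated, and it did not move. Both fingers appeared to bear on it, the left one more than the right.
- **Final pictures:** The profile is under both springs and the bush arm with no visible gap at the fence or stop. The bystanders are where they were and the robot is clear.
- **What disagreed or is limited:** My camera estimate of the fence face was about 2–3 mm off from where contact actually happened, so I trusted the force readings for seating. The pictures resolve only 3–4 mm per pixel, so they cannot confirm flushness on their own. I did not re-touch the stop contact after the second fence press and checked it only by picture.

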